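# Hang the horseshoe magnet and hold the telescopic stand at full height

## Robot

A 7-joint arm with a two-finger parallel gripper is mounted at the origin on the work surface. World frame = base frame: x ahead of the robot, y to its left, z up, the work surface at z = 0. Lengths are in m, angles in rad, forces in N, time in s.
With the tool pointing down it reaches from about 0.4 to 0.75 m from the base axis. Payload 19.5 kg.
Tool frame: the origin (TCP) lies where the fingers leave the gripper's body, on its centre line; the fingertips stand 73 mm ahead of it and the grasp point (between the pads) lies 54 mm ahead of it; z points along the fingers, y is the line along which they close (so a half turn about z gives the same grasp; the last joint's range is limited). The gripper opens to 85 mm and grips with 20 to 120 N. Pads are 22 mm wide; open, the fingers measure 114 mm over their backs; the gripper's body (76 mm by 85 mm) begins 54 mm behind the grasp point. The pads swing forward as they close: fully open they stand 13 mm farther back than shut.
Start: joints at [-1.223, 0.707, -0.028, 1.485, 0.022, 0.951, -0.075], TCP at [0.218, 0.532, 0.304] pointing down, gripper open.
Joint ranges: [-2.71, 2.71], [-0.32, 2.16], [-1.57, 1.52], [0, 2.45], [-1.46, 4.6], [0, 2.02], [-2.83, 2.83]. Speed limits (rad/s): [1.89, 1.89, 2.57, 2.57, 3.01, 3.01, 3.01].

## Interface

Orientations are given as [roll, pitch, yaw] about the fixed x, y, z axes, in that order (R = Rz(yaw) Ry(pitch) Rx(roll)).
In Python, from rig import bot gives the robot as it stands.
- The arm moves only by the tool carry_out, never from a script. Its argument "rows" is a list of rows, each an object with "dr": the turn, a rotation vector about the tool's x, y, z in rad, a list of three; "dp": the shift along the tool's x, y, z in mm, a list of three; "fingers": the gripper's target within -1 to 1 (fully open at 1, half-way at 0, shut at -1). A call has 1 to 12 rows; each row is the pose to reach, as a shift and turn from the pose commanded when the call began, along the tool's axes at that moment; what a row does not reach only later rows make up. A row lasts 1/10 s, in which the tool goes at most 50 mm and 8.59 degrees, less where a joint would pass 70% of its speed; a pose out of reach is approached as far as the arm can. A call with a gripper value outside its range is refused whole. The fingers move at their own pace and stop on an object; the grip force is fixed at half the most. Time passes only in rows, so rows that repeat a pose let the fingers close. It gives the time, the measured TCP pose, the force, the opening and the grip force at its end, in the units of the state.
- bot.get_state(): the state, without advancing time (a new reading comes with each control period).
- bot.grab_frame(name): name is "scene" or "top"; returns the picture (400x640x3 uint8, blue, green, red); there is no depth.
- bot.camera_params(name): a dict with "fovy" (degrees; the focal length in pixels is half the picture's height over the tangent of half this angle, whatever the lens; pixels are square), "cx", "cy" (the principal point, pixels), "R" (3x3) and "t" (3): a world point X has camera coordinates R X + t. Camera axes: x right, y down, z forward; pixel columns grow to the right and rows downward; lengths in m; the calibration is good to about 2 mm. A picture is of the moment at which its call begins. camera_params takes no time and is no camera call.
- bot.job_done(): hands the job in; it is judged then, once.
The state is a dict: "time_s": time; "qpos": joint angles; "joint_velocities": joint speeds; "tau": joint torques, N m; "eef_pos": TCP position; "tool_rot": TCP orientation; "ft_force": force on the tool from outside, world axes, zero at the start; "ft_torque": the same for the moment, N m; "opening": opening from 0.0 (shut) to 1.0 (fully open); "gripper_force": force on a finger pad.
Only numpy, scipy, OpenCV 4.12 (cv2) and the standard library are available. Lean on these libraries where they do the work, as an engineer would, in place of code of your own. Each camera call takes 0.05 s, during which the arm holds its last target. There are 200 camera calls.

## Task

Take the red horseshoe magnet off the black magnetic strip, hang it over the crossbar of the lowered telescopic stand so that one leg hangs on each side of the bar, between the brass collar and the end ball, and let go of it. Then pinch the stand's head so that its blue release button is squeezed in, and with the button kept squeezed pull the head straight up, past the first stop, to the second stop at full height. Finish while still pinching the button and holding the head up there with the magnet hanging freely on the bar, and leave the pulley, cube, cylinder and prism where they are.

Things in the scene. Friction and masses are not known exactly. Their poses are not given: they have to be found in the camera images.
- strip: Black steel magnetic strip fixed flat on the bench, 44 mm wide (its x), 620 mm long (its y), 12 mm high; origin at the centre of its underside. It does not pull on the magnet in this scene.
- magnet: Red horseshoe magnet, bright poles, about 350 g, loose, standing on its poles on the strip, bend up. 90 mm tall, 64 mm wide over the legs (its y), 22 mm thick (its x); legs 16 mm wide, 32 mm gap; the bend starts 58 mm above the poles, outer radius 32 mm. Origin midway between the pole faces, z towards the bend. Can be gripped across the legs from above, closing along its y.
- magnet_crown (a point): The highest point inside the bend of the magnet, where it rests on a bar; 74.5 mm above the magnet's origin, 16 mm below its top.
- stand: Telescopic stand fixed to the bench: a dark round base 100 mm across and 12 mm high and an upright aluminium tube 25 mm across up to 118 mm. Origin at the centre of the base underside, z up; the crossbar points along the stand's -x and the blue button faces the stand's +y.
- hanger: Steel crossbar on the head, 12 mm thick, level, axis 134 mm above the bench when lowered. Runs along -x from the head to a brass end ball (22 mm across, centred 120 mm from the mast's axis); brass collar (20 mm across) 38 to 44 mm from the mast's axis. Origin on the mast's axis, at bench level when lowered; it has the stand's axes and rises with the mast.
- hang_point (a point): Point on top of the crossbar midway between collar and end ball, 76 mm from the mast's axis, 140 mm above the bench when lowered; here magnet_crown belongs, with the magnet's x (either way) along the bar.
- head_grip (a point): Point on the mast's axis inside the head, level with the middle of the button, 150 mm above the bench when lowered; rises with the mast. The head is a dark block 30 x 30 mm, 44 mm tall (122 to 166 mm above the bench when lowered), with a flat brass disc 3 mm high on top.
- button: Blue release button, 18 mm wide (x), 24 mm tall, on the head's +y face, standing out 7 mm when free, 1 mm when pressed. Its origin is on the mast's axis at bench level when lowered; the button's middle is 18 mm along +y and 150 mm up from it. A gripper closing along the stand's y over head and button (37 mm, 31 mm when pressed) presses it.
- latch (a joint): Travel of the button in m: 0 free, 0.006 fully pressed, spring 1.8 N rising to 4.5 N. The mast is free above about 0.0045; with the button out, a pin locks the mast at the bottom and catches it at the first stop.
- mast (a joint): Height of the mast in m: 0 lowered, 0.045 first stop (a catch that is passed without resistance while the button is squeezed), 0.090 second stop, hard end. Let go, the mast sinks back by its weight (head and bar about 0.3 kg, slight friction).
- pulley: Brass pulley wheel lying flat, 60 mm across, 18 mm high, loose; origin at its underside centre. Leave alone.
- cube: Grey zinc cube, 30 mm, loose; origin at its underside centre. Leave alone.
- copper: Copper cylinder standing upright, 30 mm across, 45 mm tall, loose; origin at its underside centre. Leave alone.
- prism: Triangular glass prism lying on one side face, 60 mm along x, 44 mm along y, 52 mm high, loose; origin at its underside centre. Leave alone.
Mind the look-alikes: they are no part of the job. What is shaped like the magnet but turquoise is not meant.

How it is judged:
By the outcome, as a careful person would: the job done as asked, in the order asked, and still so for the second after the job is handed in, while the arm keeps its last pose, push and grip.
It also fails if it takes over 48 s, if anything falls off the work surface, if the arm or the gripper's body presses on something with over 40 N, if the wrist force passes 120 N, or if a joint passes its speed limit or range.

## Working session

There is one attempt and no reset: what is moved stays moved. The work goes in short steps, Python scripts to look and compute and a tool call to move; the robot and the scene stay as the last step left them, time stands still between calls to the robot, and variables do not carry over. Pictures are saved under pics/ and viewed, at most 10 in all, crops included, and the job is handed in when it is done.

Besides the shell and the picture viewer there is one more tool, called after "Request:" as name(argument=value, ...) on one line, values as JSON. carry_out: Moves the arm, as the interface text tells. Its arguments: {"type":"object","properties":{"rows":{"type":"array","items":{"type":"object","properties":{"dr":{"type":"array","items":{"type":"number"}},"dp":{"type":"array","items":{"type":"number"}},"fingers":{"type":"number"}}}}},"required":["rows"]}

```bash
ls; mkdir -p pics; python3 - <<'E'
from rig import bot
import cv2, numpy as np
np.set_printoptions(precision=4,suppress=True)
s=bot.get_state(); print({k:s[k] for k in("time_s","eef_pos","tool_rot","opening","ft_force")})
for n in("scene","top"):
    cv2.imwrite(f"pics/{n}0.png",bot.grab_frame(n)); p=bot.camera_params(n); print(n,p)
E
```

```text
pics
{'time_s': 0.0, 'eef_pos': array([0.2184, 0.5317, 0.3035]), 'tool_rot': array([-3.1405,  0.    ,  2.7518]), 'opening': 1.0005073358885623, 'ft_force': array([ 0.0325,  0.2067, -0.7778])}
scene {'fovy': 57.84568641602904, 'cx': 318.34787156778066, 'cy': 193.2185071031333, 'R': array([[-0.5426,  0.8397,  0.0203],
       [ 0.5347,  0.3639, -0.7626],
       [-0.6478, -0.403 , -0.6465]]), 't': array([ 0.2603, -0.2077,  1.1794])}
top {'fovy': 45.96245835694796, 'cx': 328.76482459447277, 'cy': 195.06850479146638, 'R': array([[ 0.0124, -0.9999, -0.0064],
       [-0.9903, -0.0114, -0.1384],
       [ 0.1384,  0.008 , -0.9904]]), 't': array([0.0221, 0.5691, 0.9733])}
```

View pics/scene0.png

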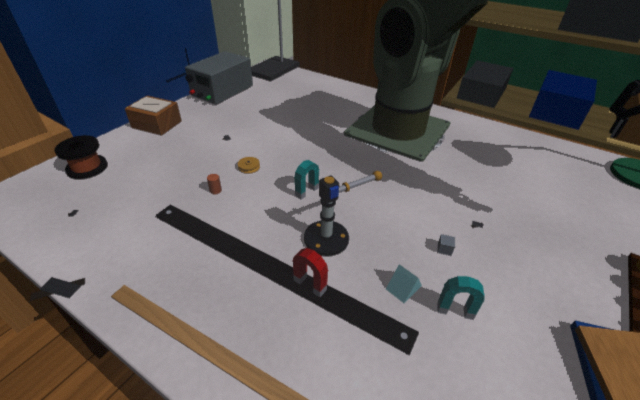

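View pics/top0.png

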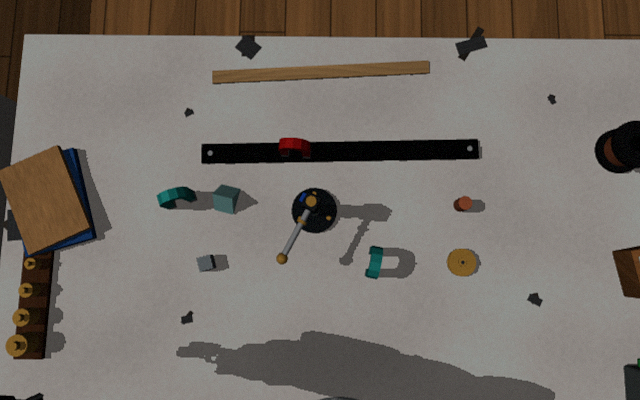

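The scene view shows the red magnet at about (311,271), the stand base at (327,238), the ball at (378,176) and the button facing right on the head. In the top view the magnet is at (294,147), the head disc at (312,201) and the ball at (282,258). Next I'll take mask measurements.

```bash
cat > h.py <<'E'
from rig import bot
import cv2, numpy as np
np.set_printoptions(precision=4,suppress=True)
def cam(n):
    p=bot.camera_params(n); f=200/np.tan(np.radians(p["fovy"])/2)
    return f,p["cx"],p["cy"],np.array(p["R"]),np.array(p["t"])
def ray(n,uv):
    f,cx,cy,R,t=cam(n); d=R.T@np.array([(uv[0]-cx)/f,(uv[1]-cy)/f,1]); return -R.T@t,d/np.linalg.norm(d)
def plane(n,uv,z):
    c,d=ray(n,uv); return c+d*(z-c[2])/d[2]
def tri(a,b):
    (c1,d1),(c2,d2)=ray("scene",a),ray("top",b)
    s=np.linalg.lstsq(np.c_[d1,-d2],c2-c1,rcond=None)[0]
    p,q=c1+s[0]*d1,c2+s[1]*d2; return (p+q)/2,np.linalg.norm(p-q)
def proj(n,X):
    f,cx,cy,R,t=cam(n); c=R@np.array(X)+t; return np.array([f*c[0]/c[2]+cx,f*c[1]/c[2]+cy])
def mask(im,lo,hi):
    return cv2.inRange(cv2.cvtColor(im,cv2.COLOR_BGR2HSV),np.array(lo),np.array(hi))
def blobs(m,amin=15):
    n,l,s,c=cv2.connectedComponentsWithStats(m); return [(c[i],s[i]) for i in range(1,n) if s[i][4]>=amin]
E
python3 - <<'E'
from h import *
S,T=cv2.imread("pics/scene0.png"),cv2.imread("pics/top0.png")
for n,im in(("scene",S),("top",T)):
    for c,lo,hi in(("brass",(12,110,90),(28,255,255)),("red",(0,180,60),(6,255,255)),("blue",(110,130,60),(125,255,255))):
        for ce,s in blobs(mask(im,lo,hi),8):
            if 200<ce[0]<420 and 120<ce[1]<300: print(n,c,ce,s)
a=cv2.resize(S[160:310,250:420],None,fx=3.5,fy=3.5,interpolation=cv2.INTER_CUBIC)
b=cv2.resize(T[125:275,260:350],None,fx=3.5,fy=3.5,interpolation=cv2.INTER_CUBIC)
h=max(a.shape[0],b.shape[0]); cv2.imwrite("pics/c0.png",np.hstack([a,b])[:600,:])
print(np.hstack([a,b]).shape)
E
```

```text
scene brass [248.8047 164.2109] [238 157  21  16 256]
scene brass [377.9787 174.2553] [374 171   8   8  47]
scene brass [328.8627 179.4118] [324 177  10   6  51]
scene brass [346.9412 185.7647] [345 183   5   7  17]
scene brass [318.25  224.375] [317 223   4   3   8]
scene brass [342.3636 235.0909] [341 234   4   3  11]
scene brass [317.5 245. ] [316 244   4   3  12]
scene red [316.2082 262.3306] [302 249  25  34 245]
scene blue [333.5745 191.3936] [329 185  10  14  94]
top brass [310.6049 200.8642] [306 196  10  11  81]
top brass [300.0833 220.0417] [298 217   6   7  24]
top brass [328.     217.8462] [326 217   5   3  13]
top brass [279.9362 258.5957] [277 255   7   8  47]
top red [289.8079 142.6949] [279 138  24  11 177]
top blue [302.1176 196.6471] [299 192   7  10  34]
(525, 910, 3)
```

```bash
python3 -c "
import cv2;im=cv2.imread('pics/c0.png');cv2.imwrite('pics/c1.png',cv2.resize(im,(800,int(im.shape[0]*800/im.shape[1]))))"
```

```text
(no output)
```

View pics/c1.png

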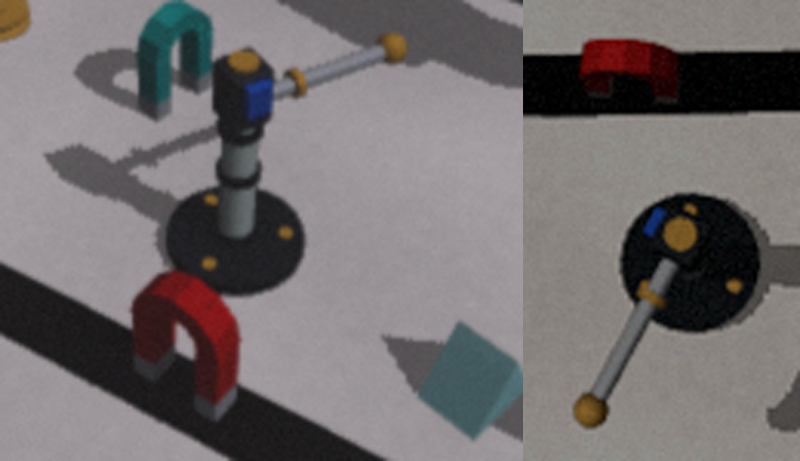

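```bash
python3 - <<'E'
from h import *
S,T=cv2.imread("pics/scene0.png"),cv2.imread("pics/top0.png")
B,rb=tri((378,174.6),(280.2,258.3)); D,rd=tri((328.4,179.6),(310.6,200.9)); C,rc=tri((346.9,185.9),(300.,220.))
print("ball",B,rb,"disc",D,rd,"collar",C,rc)
v=(B-D)[:2]; print("len",np.linalg.norm(v),"bar yaw",np.degrees(np.arctan2(v[1],v[0])),(C-D)[:2]@v/np.linalg.norm(v))
print("ball@134",plane("top",(280.2,258.3),.134),plane("scene",(378,174.6),.134)); print("disc@169",plane("top",(310.6,200.9),.169),plane("scene",(328.4,179.6),.169))
for n,im in(("scene",S),("top",T)):
    m=mask(im,(0,120,25),(8,255,255))|mask(im,(172,120,25),(180,255,255))
    for ce,s in blobs(m,50): print(n,ce,s)
    y0,x0=(246,290) if n=="scene" else (135,275)
    g=im[y0:y0+50 if n=="scene" else y0+28,x0:x0+40]
    for r in range(g.shape[0]): print(y0+r,''.join('R' if (p[2]>2*p[1]+12) else ('w' if p.max()>95 else ('o' if p.max()>55 else '.')) for p in g[r].astype(int)))
E
```

```text
ball [0.4331 0.1177 0.1388] 0.0027942582515968245 disc [0.5402 0.0601 0.1693] 0.0035908482388169747 collar [0.5059 0.0823 0.141 ] 0.000800386808047263
len 0.12158252472306846 bar yaw 151.74067460381883 0.04068631692248838
ball@134 [0.4325 0.1195 0.134 ] [0.4277 0.1142 0.134 ]
disc@169 [0.5393 0.0617 0.169 ] [0.5407 0.0583 0.169 ]
scene [ 84.6595 163.7761] [ 68 154  32  19 326]
scene [214.2452 182.6903] [208 174  12  19 155]
scene [311.4557 266.2369] [294 248  34  43 823]
246 wwwwwwwwwwwwwwwoo........owwwwo.........
247 wwwwwwwwwwwwwwwoo.........oooo..........
248 wwwwwwwwwwwwwwwwRRRo....................
249 wwwwwwwwwwwwooRRRRRRRRo.................
250 wwwwwwwwwwooRRRRRRRRRRRRR...............
251 wwwwwwwwwoooRRRRRRRRRRRRRR..............
252 wwwwwwwwwooRRRRRRRRRRRRRRRR.............
253 wwwwwwwooRRRRRRRRRRRRRRRRRRRo...........
254 wwwwwwwoRRRRRRRRRRRRRRRRRRRRRR..........
255 wwwwwoooRRRRRRRRRRRRRRRRRRRRRRRooo......
256 wwwwoo....oRRRRRRRRRRRRRRRRRRRRwwwwwwwww
257 wwwwo.......ooRRRRRRRRRRRRRRRRRRwwwwwwww
258 wwwo...........oRRRRRRRRRRRRRRRRwwwwwwww
259 wwwoo...........oRRRRRRRRRRRRRRRRww
[... 2323 characters left out ...]
RRRRRRRRRRRRRRRRRRRR.....
148 ...RRRRRRRRRRRRRRRRRRRRRRRRRRRRRRRRR....
149 ...RRR.RRRRRRRRR.RRRRRRRRRRRRRRRRRR.....
150 ...RRRRRRRRRR............RRRRRRRRRRR....
151 .....R.RRRRR.............RRR.RRR.RR.....
152 ......RRR.RRR.............RRRRRRRRR.....
153 .....RRRRRRRR..............RRRRRRRR.....
154 ........R.RRR..............R.RRRRRR.....
155 ...........................RRRRRRR......
156 .................................RR.....
157 ........................................
158 ........................................
159 ........................................
160 ........................................
161 ........................................
162 .........oooooooooooooowooowwwoowwwwowow
```

```bash
python3 - <<'E'
import cv2,numpy as np
S,T=cv2.imread("pics/scene0.png"),cv2.imread("pics/top0.png")
a=cv2.resize(S[245:300,288:333],None,fx=8,fy=8,interpolation=cv2.INTER_CUBIC)
b=cv2.resize(T[133:163,270:315],None,fx=8,fy=8,interpolation=cv2.INTER_CUBIC)
b=np.vstack([b,np.zeros((200,360,3),np.uint8)])
o=cv2.convertScaleAbs(np.hstack([a,b]),alpha=1.8); cv2.imwrite("pics/c2.png",o)
E
```

```text
(no output)
```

View pics/c2.png

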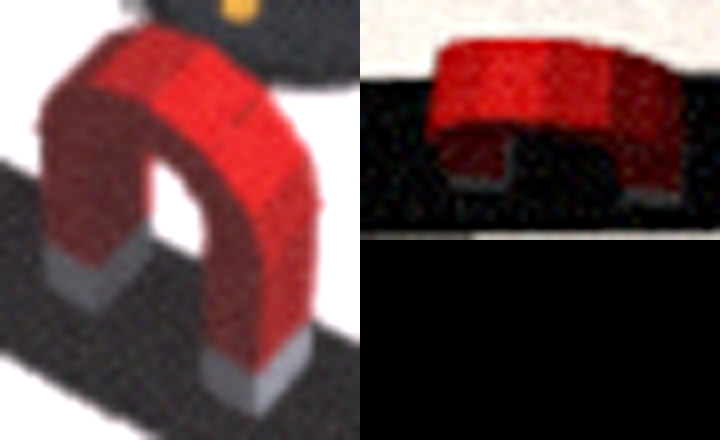

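```bash
python3 - <<'E'
from h import *
g=lambda u,v,x0,y0:((u+.5)/8-.5+x0,(v+.5)/8-.5+y0)
for p in [(48,282),(95,312),(205,386),(260,415),(312,352),(150,243)]: print("scene",p,plane("scene",g(*p,288,245),.012))
for p in [(450,188),(508,190),(625,198),(682,204)]: print("top",p,plane("top",g(p[0]-360,p[1],270,133),.012))
# top of bend rear edge (scene crop 150,22) vs top (540,38)
print(plane("top",g(545-360,38,270,133),.102),plane("top",g(545-360,125,270,133),.102))
print("strip ends", [plane("top",q,.012) for q in[(201,154),(479,149)]])
E
```

```text
scene (48, 282) [0.6751 0.0684 0.012 ]
scene (95, 312) [0.6759 0.0829 0.012 ]
scene (205, 386) [0.6786 0.1166 0.012 ]
scene (260, 415) [0.6781 0.1317 0.012 ]
scene (312, 352) [0.6565 0.1327 0.012 ]
scene (150, 243) [0.6517 0.0825 0.012 ]
top (450, 188) [0.6594 0.1374 0.012 ]
top (508, 190) [0.659  0.1212 0.012 ]
top (625, 198) [0.6571 0.0885 0.012 ]
top (682, 204) [0.6555 0.0725 0.012 ]
[0.6788 0.1039 0.102 ] [0.656  0.1034 0.102 ]
strip ends [array([0.6621, 0.3163, 0.012 ]), array([ 0.6804, -0.305 ,  0.012 ])]
```

The scene and top views agree to about 3 mm. The magnet centre is at (0.667, 0.103) with yaw about −3°. The mast is at (0.540, 0.060) with the bar pointing at about 152.3°.

```bash
cat >> h.py <<'E'
from scipy.spatial.transform import Rotation as Ro
def go(x,y,z,yawdeg):
    s=bot.get_state(); A=Ro.from_euler("xyz",s["tool_rot"]); B=Ro.from_euler("xyz",[np.pi,0,np.radians(yawdeg)])
    print((x,y,z,yawdeg),"dp",A.inv().apply(np.array([x,y,z])-s["eef_pos"])*1e3,"dr",(A.inv()*B).as_rotvec())
E
python3 -c "
from h import *
go(.667,.103,.24,177)"
```

```text
(0.667, 0.103, 0.24, 177) dp [-577.8191 -226.0697   63.7477] dr [-0.001  -0.0001 -0.3374]
```

Request:
carry_out(rows=[{"dp": [-578,-226,64],"dr": [0,0,-0.337],"fingers": 1},{"dp": [-578,-226,64],"dr": [0,0,-0.337],"fingers": 1},{"dp": [-578,-226,64],"dr": [0,0,-0.337],"fingers": 1},{"dp": [-578,-226,64],"dr": [0,0,-0.337],"fingers": 1},{"dp": [-578,-226,64],"dr": [0,0,-0.337],"fingers": 1},{"dp": [-578,-226,64],"dr": [0,0,-0.337],"fingers": 1},{"dp": [-578,-226,64],"dr": [0,0,-0.337],"fingers": 1},{"dp": [-578,-226,64],"dr": [0,0,-0.337],"fingers": 1},{"dp": [-578,-226,64],"dr": [0,0,-0.337],"fingers": 1},{"dp": [-578,-226,64],"dr": [0,0,-0.337],"fingers": 1},{"dp": [-578,-226,64],"dr": [0,0,-0.337],"fingers": 1},{"dp": [-578,-226,64],"dr": [0,0,-0.337],"fingers": 1}])

```text
time_s: 1.3
eef_pos: [0.6512, 0.1177, 0.242]
tool_rot: [-3.142, -0.0, 3.089]
ft_force: [-0.4, 2.4, 0.2]
opening: 1.001
gripper_force: 0.0
```

```bash
python3 -c "
from h import *
go(.667,.103,.24,177)
go(.667,.103,.109,177)
S=bot.grab_frame('scene'); cv2.imwrite('pics/s1.png',S)
"
```

```text
(0.667, 0.103, 0.24, 177) dp [-16.5695 -13.8616   1.9599] dr [-0.0001 -0.0004 -0.0007]
(0.667, 0.103, 0.109, 177) dp [-16.6239 -13.8517 132.9598] dr [-0.0001 -0.0004 -0.0007]
```

Request:
carry_out(rows=[{"dp": [-16,-14,55],"dr": [0,0,0],"fingers": 1},{"dp": [-16,-14,55],"dr": [0,0,0],"fingers": 1},{"dp": [-16,-14,55],"dr": [0,0,0],"fingers": 1},{"dp": [-16,-14,55],"dr": [0,0,0],"fingers": 1}])

```text
time_s: 1.75
eef_pos: [0.6652, 0.1059, 0.1889]
tool_rot: [3.141, 0.001, 3.09]
ft_force: [1.0, 1.0, 1.1]
opening: 1.001
gripper_force: 0.0
```

```bash
python3 -c "
from h import *
go(.667,.103,.109,177)
S=bot.grab_frame('scene'); T=bot.grab_frame('top')
o=np.hstack([cv2.resize(S[180:310,240:370],None,fx=3,fy=3),cv2.resize(T[80:210,230:360],None,fx=3,fy=3)]);cv2.imwrite('pics/s2.png',o)
"
```

```text
(0.667, 0.103, 0.109, 177) dp [-1.8785 -2.8709 79.9277] dr [0.0007 0.001  0.0005]
```

View pics/s2.png

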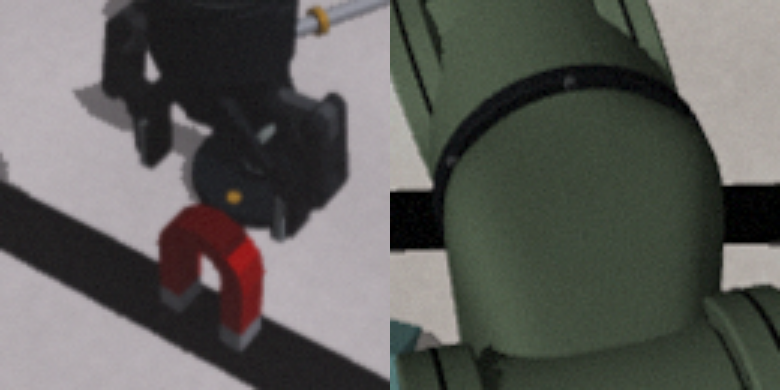

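The fingers stand either side of the magnet: the tips are at scene (291,235) and (334,259), with the magnet below and between them. I'll check this against the scene calibration.

```bash
python3 -c "
from h import *
for q in ((290.7,235),(334.3,259.3)): print(plane('scene',q,.129))
s=bot.get_state();print(s['eef_pos'])
go(.667,.103,.15,177);go(.667,.103,.109,177)
"
```

```text
[0.6687 0.0609 0.129 ]
[0.6726 0.153  0.129 ]
[0.6654 0.1058 0.1893]
(0.667, 0.103, 0.15, 177) dp [-1.6716 -2.757  39.2957] dr [0.0007 0.002  0.0006]
(0.667, 0.103, 0.109, 177) dp [-1.588  -2.7873 80.2956] dr [0.0007 0.002  0.0006]
```

Request:
carry_out(rows=[{"dp": [-2,-3,40],"dr": [0,0,0],"fingers": 1},{"dp": [-2,-3,60],"dr": [0,0,0],"fingers": 1},{"dp": [-2,-3,77],"dr": [0,0,0],"fingers": 1},{"dp": [-2,-3,77],"dr": [0,0,0],"fingers": 1},{"dp": [-2,-3,77],"dr": [0,0,0],"fingers": 1}])

```text
time_s: 2.35
eef_pos: [0.6675, 0.102, 0.1115]
tool_rot: [3.141, 0.001, 3.089]
ft_force: [-0.5, 0.9, 0.8]
opening: 1.001
gripper_force: 0.0
```

Request:
carry_out(rows=[{"dp": [0,0,0],"dr": [0,0,0],"fingers": -1},{"dp": [0,0,0],"dr": [0,0,0],"fingers": -1},{"dp": [0,0,0],"dr": [0,0,0],"fingers": -1},{"dp": [0,0,0],"dr": [0,0,0],"fingers": -1},{"dp": [0,0,0],"dr": [0,0,0],"fingers": -1},{"dp": [0,0,0],"dr": [0,0,0],"fingers": -1},{"dp": [0,0,0],"dr": [0,0,0],"fingers": -1},{"dp": [0,0,0],"dr": [0,0,0],"fingers": -1}])

```text
time_s: 3.15
eef_pos: [0.6679, 0.1016, 0.1123]
tool_rot: [3.141, 0.003, 3.088]
ft_force: [-2.0, -1.7, 12.9]
opening: 0.748
gripper_force: 63.4
```

Request:
carry_out(rows=[{"dp": [0,0,-30],"dr": [0,0,0],"fingers": -1},{"dp": [0,0,-70],"dr": [0,0,0],"fingers": -1},{"dp": [0,0,-110],"dr": [0,0,0],"fingers": -1},{"dp": [0,0,-150],"dr": [0,0,0],"fingers": -1},{"dp": [0,0,-190],"dr": [0,0,0],"fingers": -1},{"dp": [0,0,-190],"dr": [0,0,0],"fingers": -1},{"dp": [0,0,-190],"dr": [0,0,0],"fingers": -1}])

```text
time_s: 3.85
eef_pos: [0.667, 0.1016, 0.3008]
tool_rot: [-3.142, 0.001, 3.089]
ft_force: [-0.3, -0.6, -5.2]
opening: 0.745
gripper_force: 68.4
```

```bash
python3 -c "
from h import *
s=bot.get_state();print(s['eef_pos'],s['opening'],s['ft_force'])
go(.471,.0965,.302,152.3)
"
```

```text
[0.667  0.1016 0.3008] 0.7448126693465015 [-0.3118 -0.5864 -5.1693]
(0.471, 0.0965, 0.302, 152.3) dp [195.4581 -15.4637  -1.3452] dr [0.0001 0.0007 0.4307]
```

Request:
carry_out(rows=[{"dp": [30,-2,0],"dr": [0,0,0.07],"fingers": -1},{"dp": [65,-5,0],"dr": [0,0,0.15],"fingers": -1},{"dp": [100,-8,0],"dr": [0,0,0.23],"fingers": -1},{"dp": [135,-11,0],"dr": [0,0,0.31],"fingers": -1},{"dp": [170,-14,0],"dr": [0,0,0.38],"fingers": -1},{"dp": [195,-15,0],"dr": [0,0,0.431],"fingers": -1},{"dp": [195,-15,0],"dr": [0,0,0.431],"fingers": -1},{"dp": [195,-15,0],"dr": [0,0,0.431],"fingers": -1},{"dp": [195,-15,0],"dr": [0,0,0.431],"fingers": -1}])

```text
time_s: 4.75
eef_pos: [0.472, 0.0969, 0.2998]
tool_rot: [-3.141, -0.0, 2.658]
ft_force: [0.0, 0.5, -4.4]
opening: 0.747
gripper_force: 68.4
```

```bash
python3 -c "
from h import *
go(.471,.0965,.24,152.3)
S=bot.grab_frame('scene'); T=bot.grab_frame('top')
o=np.hstack([cv2.resize(S[70:220,270:420],None,fx=3,fy=3),cv2.resize(T[160:310,220:340],None,fx=2.9,fy=3)]);cv2.imwrite('pics/s3.png',o);print(o.shape)
"
```

```text
(0.471, 0.0965, 0.24, 152.3) dp [ 0.6459 -0.7506 59.7887] dr [-0.0006 -0.0005 -0.0001]
(450, 798, 3)
```

View pics/s3.png

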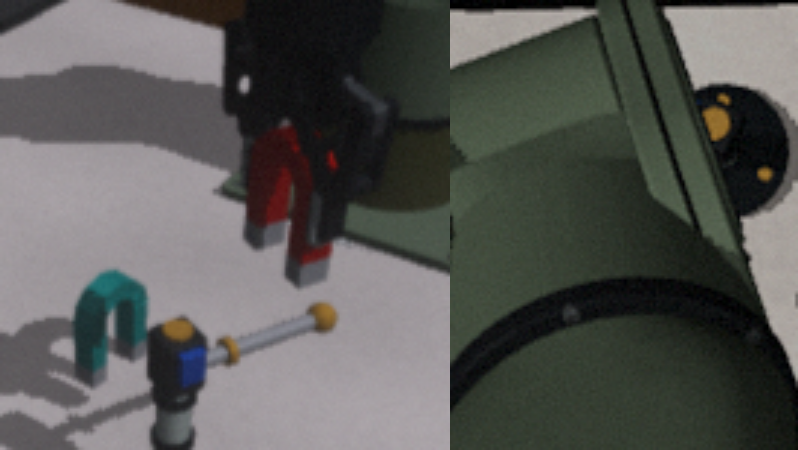

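The magnet is held above the bar with its legs straddling it. The pole bottoms are at crop (305,287) and (265,250). I'll check the pole corners against the bar.

```bash
python3 -c "
from h import *
g=lambda u,v:((u+.5)/3-.5+270,(v+.5)/3-.5+70)
for q in((287,280),(305,287),(328,275),(245,242),(262,250)): print(q,plane('scene',g(*q),.1995))
a=np.radians(-27.7);R=np.array([[np.cos(a),-np.sin(a)],[np.sin(a),np.cos(a)]])
for c in((11,16),(11,32),(-11,32),(11,-32),(11,-16)): print(c,np.array([.472,.0969])+R@np.array(c)/1e3)
for n,q in(('ball',(378,174.6)),): print(plane('scene',q,.134))
"
```

```text
(287, 280) [0.4912 0.109  0.1995]
(305, 287) [0.4915 0.1219 0.1995]
(328, 275) [0.4714 0.1282 0.1995]
(245, 242) [0.4683 0.066  0.1995]
(262, 250) [0.4702 0.0798 0.1995]
(11, 16) [0.4892 0.106 ]
(11, 32) [0.4966 0.1201]
(-11, 32) [0.4771 0.1303]
(11, -32) [0.4669 0.0635]
(11, -16) [0.4743 0.0776]
[0.4277 0.1142 0.134 ]
```

Request:
carry_out(rows=[{"dp": [0,-3,40],"dr": [0,0,0],"fingers": -1},{"dp": [0,-3,70],"dr": [0,0,0],"fingers": -1},{"dp": [0,-3,95],"dr": [0,0,0],"fingers": -1},{"dp": [0,-3,115],"dr": [0,0,0],"fingers": -1},{"dp": [0,-3,125],"dr": [0,0,0],"fingers": -1},{"dp": [0,-3,125],"dr": [0,0,0],"fingers": -1},{"dp": [0,-3,125],"dr": [0,0,0],"fingers": -1}])

```text
time_s: 5.55
eef_pos: [0.4705, 0.0943, 0.1759]
tool_rot: [3.141, 0.0, 2.658]
ft_force: [-0.3, 0.5, -3.5]
opening: 0.747
gripper_force: 68.4
```

```bash
python3 -c "
from h import *
go(.471,.0945,.168,152.3); print(bot.get_state()['ft_force'])
S=bot.grab_frame('scene')
o=cv2.resize(S[120:240,290:410],None,fx=5,fy=5,interpolation=cv2.INTER_CUBIC);cv2.imwrite('pics/s4.png',o)
"
```

```text
(0.471, 0.0945, 0.168, 152.3) dp [-0.3388  0.3921  7.9196] dr [ 0.0003  0.0005 -0.0005]
[-0.2736  0.4982 -3.5234]
```

View pics/s4.png

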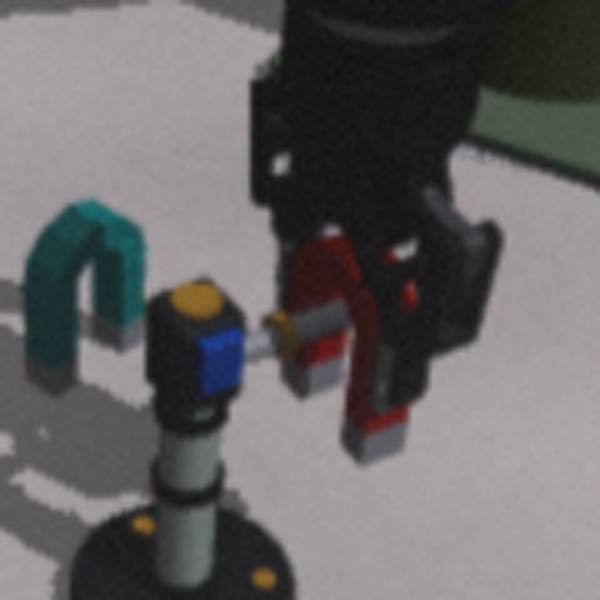

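The bar, at crop (320,320), now passes between the legs past the collar. I'll lower gently until the magnet touches it.

Request:
carry_out(rows=[{"dp": [0,0,4],"dr": [0,0,0],"fingers": -1},{"dp": [0,0,7],"dr": [0,0,0],"fingers": -1},{"dp": [0,0,7],"dr": [0,0,0],"fingers": -1},{"dp": [0,0,7],"dr": [0,0,0],"fingers": -1}])

```text
time_s: 6.0
eef_pos: [0.4702, 0.0943, 0.1684]
tool_rot: [-3.142, -0.0, 2.658]
ft_force: [0.1, 0.1, -4.6]
opening: 0.744
gripper_force: 68.3
```

Request:
carry_out(rows=[{"dp": [0,0,1.5],"dr": [0,0,0],"fingers": -1},{"dp": [0,0,1.5],"dr": [0,0,0],"fingers": -1},{"dp": [0,0,3],"dr": [0,0,0],"fingers": -1},{"dp": [0,0,3],"dr": [0,0,0],"fingers": -1}])

```text
time_s: 6.4
eef_pos: [0.4703, 0.0943, 0.1658]
tool_rot: [3.141, 0.001, 2.658]
ft_force: [-1.7, -1.4, 10.9]
opening: 0.746
gripper_force: 69.5
```

Contact reads about 11 N upward. I'll ease up slightly and open the fingers.

Request:
carry_out(rows=[{"dp": [0,0,-1],"dr": [0,0,0],"fingers": -1},{"dp": [0,0,-1],"dr": [0,0,0],"fingers": 0.7},{"dp": [0,0,-1],"dr": [0,0,0],"fingers": 1},{"dp": [0,0,-1],"dr": [0,0,0],"fingers": 1},{"dp": [0,0,-1],"dr": [0,0,0],"fingers": 1},{"dp": [0,0,-1],"dr": [0,0,0],"fingers": 1},{"dp": [0,0,-1],"dr": [0,0,0],"fingers": 1}])

```text
time_s: 7.1
eef_pos: [0.4702, 0.0943, 0.1663]
tool_rot: [-3.141, -0.0, 2.658]
ft_force: [0.7, -0.5, 0.2]
opening: 0.998
gripper_force: 0.0
```

Request:
carry_out(rows=[{"dp": [0,0,-15],"dr": [0,0,0],"fingers": 1},{"dp": [0,0,-35],"dr": [0,0,0],"fingers": 1},{"dp": [0,0,-60],"dr": [0,0,0],"fingers": 1},{"dp": [0,0,-90],"dr": [0,0,0],"fingers": 1},{"dp": [0,0,-120],"dr": [0,0,0],"fingers": 1},{"dp": [0,0,-120],"dr": [0,0,0],"fingers": 1},{"dp": [0,0,-120],"dr": [0,0,0],"fingers": 1}])

```text
time_s: 7.8
eef_pos: [0.4702, 0.0943, 0.2866]
tool_rot: [3.141, 0.001, 2.658]
ft_force: [0.2, 1.1, 0.6]
opening: 1.003
gripper_force: 0.0
```

```bash
python3 -c "
from h import *
print(bot.get_state()['eef_pos'])
S=bot.grab_frame('scene'); T=bot.grab_frame('top')
o=np.hstack([cv2.resize(S[130:250,290:410],None,fx=5,fy=5),cv2.resize(T[170:290,290:330],None,fx=5,fy=5)]);cv2.imwrite('pics/s5.png',o);print(o.shape)
go(.541,.059,.27,152.3)
"
```

```text
[0.4702 0.0943 0.2866]
(600, 800, 3)
(0.541, 0.059, 0.27, 152.3) dp [-79.2778   1.8475  15.5959] dr [-0.0009 -0.0008 -0.0003]
```

View pics/s5.png

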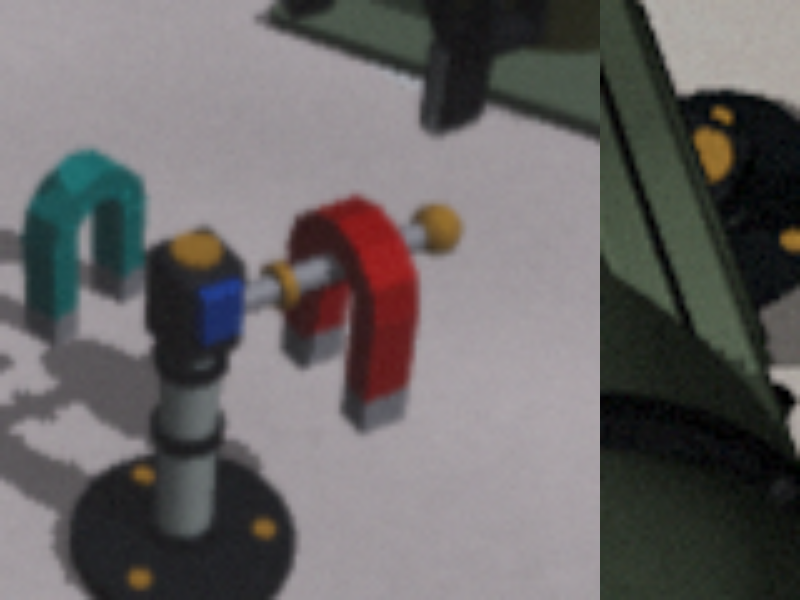

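The magnet hangs freely on the bar between the collar, crop (283,285), and the ball, crop (437,228), with one leg on each side. Now for the head.

Request:
carry_out(rows=[{"dp": [-25,1,0],"dr": [0,0,0],"fingers": 1},{"dp": [-55,1,0],"dr": [0,0,0],"fingers": 1},{"dp": [-79,2,0],"dr": [0,0,0],"fingers": 1},{"dp": [-79,2,20],"dr": [0,0,0],"fingers": 1},{"dp": [-79,2,45],"dr": [0,0,0],"fingers": 1},{"dp": [-79,2,70],"dr": [0,0,0],"fingers": 1},{"dp": [-79,2,84],"dr": [0,0,0],"fingers": 1},{"dp": [-79,2,84],"dr": [0,0,0],"fingers": 1},{"dp": [-79,2,84],"dr": [0,0,0],"fingers": 1}])

```text
time_s: 8.8
eef_pos: [0.541, 0.0594, 0.2022]
tool_rot: [-3.141, -0.001, 2.658]
ft_force: [0.6, -0.2, 1.3]
opening: 0.999
gripper_force: 0.0
```

Request:
carry_out(rows=[{"dp": [0,0,0],"dr": [0,0,0],"fingers": 0.1},{"dp": [0,0,0],"dr": [0,0,0],"fingers": 0.1},{"dp": [0,0,0],"dr": [0,0,0],"fingers": 0.1},{"dp": [0,0,0],"dr": [0,0,0],"fingers": 0.1},{"dp": [0,0,0],"dr": [0,0,0],"fingers": 0.1}])

```text
time_s: 9.3
eef_pos: [0.5411, 0.0593, 0.2025]
tool_rot: [-3.142, 0.0, 2.658]
ft_force: [-0.0, 0.7, 0.5]
opening: 0.547
gripper_force: 0.0
```

```bash
python3 -c "
from h import *
print(bot.get_state()['ft_force'])
go(.541,.059,.201,152.3)
S=bot.grab_frame('scene')
o=cv2.resize(S[130:230,280:400],None,fx=6,fy=6,interpolation=cv2.INTER_CUBIC);cv2.imwrite('pics/s6.png',o)
"
```

```text
[-0.0416  0.7246  0.5314]
(0.541, 0.059, 0.201, 152.3) dp [-0.0601 -0.3313  1.4729] dr [-0.      0.0001 -0.0003]
```

View pics/s6.png

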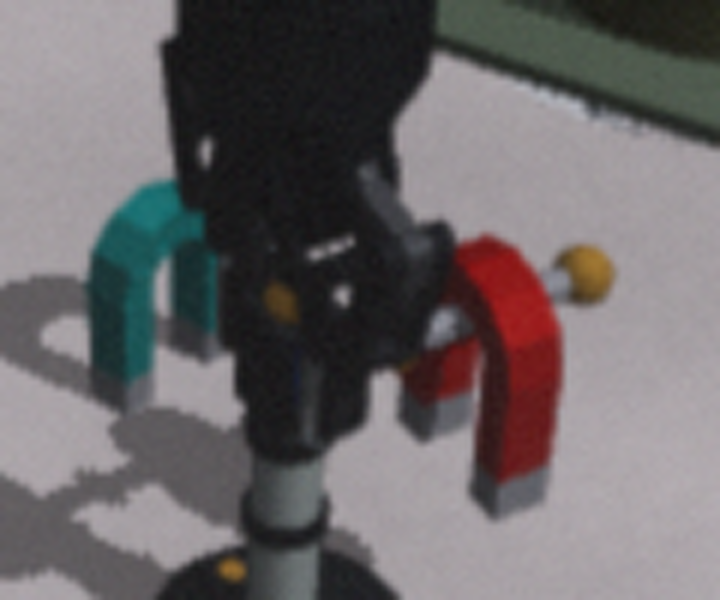

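The fingers straddle the head, with the button at crop (300,370) just inside the near pad and no contact yet. I'll close in small steps and watch for side force.

Request:
carry_out(rows=[{"dp": [0,0,0],"dr": [0,0,0],"fingers": -0.14},{"dp": [0,0,0],"dr": [0,0,0],"fingers": -0.14},{"dp": [0,0,0],"dr": [0,0,0],"fingers": -0.14},{"dp": [0,0,0],"dr": [0,0,0],"fingers": -0.14}])

```text
time_s: 9.75
eef_pos: [0.5412, 0.0595, 0.2024]
tool_rot: [3.141, 0.0, 2.658]
ft_force: [0.8, 3.2, 2.3]
opening: 0.427
gripper_force: 1.4
```

Request:
carry_out(rows=[{"dp": [0,0,0],"dr": [0,0,0],"fingers": -0.22},{"dp": [0,0,0],"dr": [0,0,0],"fingers": -0.22},{"dp": [0,0,0],"dr": [0,0,0],"fingers": -0.22}])

```text
time_s: 10.05
eef_pos: [0.5412, 0.0594, 0.2024]
tool_rot: [3.141, 0.0, 2.658]
ft_force: [1.7, 3.4, 1.9]
opening: 0.39
gripper_force: 1.8
```

Request:
carry_out(rows=[{"dp": [0,0,0],"dr": [0,0,0],"fingers": -0.3},{"dp": [0,0,0],"dr": [0,0,0],"fingers": -0.5},{"dp": [0,0,0],"dr": [0,0,0],"fingers": -1},{"dp": [0,0,0],"dr": [0,0,0],"fingers": -1},{"dp": [0,0,0],"dr": [0,0,0],"fingers": -1},{"dp": [0,0,0],"dr": [0,0,0],"fingers": -1}])

```text
time_s: 10.65
eef_pos: [0.5407, 0.0584, 0.2027]
tool_rot: [-3.14, -0.0, 2.657]
ft_force: [-4.4, -3.2, 14.4]
opening: 0.349
gripper_force: 58.4
```

Request:
carry_out(rows=[{"dp": [0,0,-3],"dr": [0,0,0],"fingers": -1},{"dp": [0,0,-7],"dr": [0,0,0],"fingers": -1},{"dp": [0,0,-11],"dr": [0,0,0],"fingers": -1},{"dp": [0,0,-15],"dr": [0,0,0],"fingers": -1},{"dp": [0,0,-19],"dr": [0,0,0],"fingers": -1},{"dp": [0,0,-23],"dr": [0,0,0],"fingers": -1},{"dp": [0,0,-27],"dr": [0,0,0],"fingers": -1},{"dp": [0,0,-30],"dr": [0,0,0],"fingers": -1},{"dp": [0,0,-30],"dr": [0,0,0],"fingers": -1}])

```text
time_s: 11.55
eef_pos: [0.5407, 0.0584, 0.2323]
tool_rot: [-3.14, -0.001, 2.657]
ft_force: [0.6, -5.4, -6.3]
opening: 0.345
gripper_force: 60.2
```

The load is 6.3 N, which matches the mast plus the magnet, so the mast is rising. I'll continue.

Request:
carry_out(rows=[{"dp": [0,0,-4],"dr": [0,0,0],"fingers": -1},{"dp": [0,0,-8],"dr": [0,0,0],"fingers": -1},{"dp": [0,0,-12],"dr": [0,0,0],"fingers": -1},{"dp": [0,0,-16],"dr": [0,0,0],"fingers": -1},{"dp": [0,0,-20],"dr": [0,0,0],"fingers": -1},{"dp": [0,0,-25],"dr": [0,0,0],"fingers": -1},{"dp": [0,0,-30],"dr": [0,0,0],"fingers": -1},{"dp": [0,0,-35],"dr": [0,0,0],"fingers": -1},{"dp": [0,0,-40],"dr": [0,0,0],"fingers": -1},{"dp": [0,0,-45],"dr": [0,0,0],"fingers": -1},{"dp": [0,0,-50],"dr": [0,0,0],"fingers": -1},{"dp": [0,0,-50],"dr": [0,0,0],"fingers": -1}])

```text
time_s: 12.75
eef_pos: [0.5407, 0.0584, 0.2824]
tool_rot: [-3.14, -0.001, 2.657]
ft_force: [0.5, -5.7, -6.4]
opening: 0.343
gripper_force: 60.3
```

Request:
carry_out(rows=[{"dp": [0,0,-3],"dr": [0,0,0],"fingers": -1},{"dp": [0,0,-6],"dr": [0,0,0],"fingers": -1},{"dp": [0,0,-8],"dr": [0,0,0],"fingers": -1},{"dp": [0,0,-9],"dr": [0,0,0],"fingers": -1},{"dp": [0,0,-9],"dr": [0,0,0],"fingers": -1}])

```text
time_s: 13.25
eef_pos: [0.5407, 0.0584, 0.291]
tool_rot: [-3.139, -0.001, 2.657]
ft_force: [-0.3, -5.8, -5.9]
opening: 0.347
gripper_force: 60.2
```

Request:
carry_out(rows=[{"dp": [0,0,-1],"dr": [0,0,0],"fingers": -1},{"dp": [0,0,-2],"dr": [0,0,0],"fingers": -1},{"dp": [0,0,-2],"dr": [0,0,0],"fingers": -1}])

```text
time_s: 13.55
eef_pos: [0.5407, 0.0584, 0.2928]
tool_rot: [-3.139, -0.001, 2.657]
ft_force: [0.5, -6.0, -8.2]
opening: 0.342
gripper_force: 63.5
```

Request:
carry_out(rows=[{"dp": [0,0,-1],"dr": [0,0,0],"fingers": -1},{"dp": [0,0,-1],"dr": [0,0,0],"fingers": -1},{"dp": [0,0,-1],"dr": [0,0,0],"fingers": -1}])

```text
time_s: 13.85
eef_pos: [0.5407, 0.0584, 0.2929]
tool_rot: [-3.139, -0.002, 2.657]
ft_force: [6.1, -4.7, -25.6]
opening: 0.342
gripper_force: 64.0
```

The second stop is reached. I'll ease the pull slightly and check.

Request:
carry_out(rows=[{"dp": [0,0,0.5],"dr": [0,0,0],"fingers": -1},{"dp": [0,0,0.5],"dr": [0,0,0],"fingers": -1},{"dp": [0,0,0.5],"dr": [0,0,0],"fingers": -1},{"dp": [0,0,0.5],"dr": [0,0,0],"fingers": -1}])

```text
time_s: 14.25
eef_pos: [0.5407, 0.0584, 0.2929]
tool_rot: [-3.139, -0.001, 2.657]
ft_force: [2.7, -4.6, -17.3]
opening: 0.337
gripper_force: 65.2
```

```bash
python3 -c "
from h import *
S=bot.grab_frame('scene')
print([c for c in blobs(mask(S,(12,110,90),(28,255,255)),8) if 300<c[0][0]<440])
cv2.imwrite('pics/s7.png',S[80:320,190:500].repeat(2,0).repeat(2,1))
s=bot.get_state();print(s['eef_pos'],s['ft_force'],s['opening'],s['time_s'])
"
```

```text
[(array([383.9322, 137.7288]), array([380, 134,   9,   9,  59], dtype=int32)), (array([351.0526, 148.7368]), array([349, 145,   5,   8,  19], dtype=int32)), (array([318.5, 224.5]), array([317, 223,   4,   4,  10], dtype=int32)), (array([342.4167, 235.25  ]), array([341, 234,   4,   4,  12], dtype=int32)), (array([317.5   , 245.2857]), array([316, 244,   4,   4,  14], dtype=int32))]
[0.5407 0.0584 0.2929] [  3.5777  -5.7249 -16.9907] 0.34626844410739954 14.3
```

View pics/s7.png

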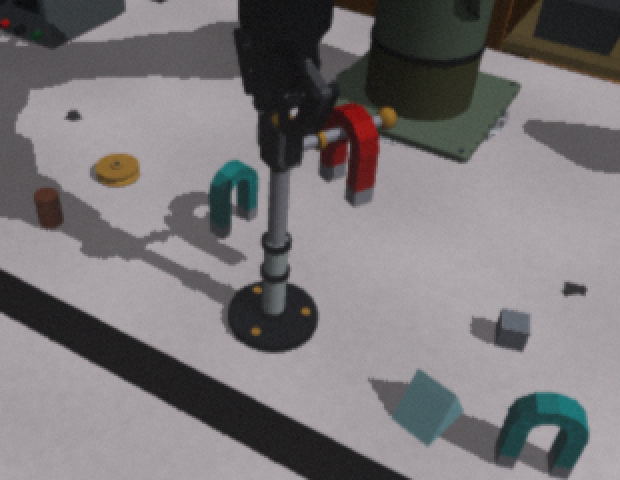

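The mast is extended with the magnet hanging on the bar at crop (350,150), and the other objects have not moved. I'll check the ball's height, then hand in.

```bash
python3 -c "
from h import *
o=np.array([378,174.6])-proj('scene',(.430,.1168,.134))
print([(z,proj('scene',(.430,.1168,.134+z))+o) for z in(.08,.085,.09)])
print(bot.job_done())
"
```

```text
[(0.08, array([383.1774, 142.4574])), (0.085, array([383.526 , 140.2935])), (0.09, array([383.8777, 138.1099]))]
the job is handed in; nothing more can be done
None
```

The job is handed in: the red magnet hangs freely on the crossbar between collar and end ball, and the gripper, pinching the button, holds the head at the second stop (about 90 mm by camera and arm height) at 14.3 s.

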